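# Stop the wire jig rocking

### The job

The wire-bending jig rocks because one of its four pads is worn. Press down on its corners one after another with closed fingertips until you find the one that gives, press only that corner's brass shim tongue down flat, then press on that same corner again to prove it is solid and finish there, still pressing. Nothing is to be gripped or lifted: keep the plate in its place, leave the other three shims raised and do not disturb the things lying around.

Things in the scene. Friction and masses are not known exactly. Their poses are not given: they have to be found in the camera images.
- jig_plate: wire-bending jig: loose steel plate, 140 (x) x 170 (y) x 8 mm, 1.4 kg, with a grid of holes and six brass pegs 13 mm tall in its middle; origin at the centre of its underside, z up. Its corners rest on four black rubber pads 28 x 38 x 12 mm, fixed to the bench, so its top is 20 mm above the bench; one pad, not known which, is worn 4 mm thinner. At rest the plate stands level all the same
- corner_near_left (a point): the place to press on the near left corner (seen from the robot): a bare spot on the plate's top face, 18 mm in from the plate's front or back edge and 24 mm from its side edge. If the worn pad is under it, a push of 3 to 5 N tips it down about 3 mm (plate tilt about 0.04 rad) and it comes back level when let go; otherwise it is firm
- corner_near_right (a point): the place to press on the near right corner (seen from the robot): a bare spot on the plate's top face, 18 mm in from the plate's front or back edge and 24 mm from its side edge. If the worn pad is under it, a push of 3 to 5 N tips it down about 3 mm (plate tilt about 0.04 rad) and it comes back level when let go; otherwise it is firm
- corner_far_left (a point): the place to press on the far left corner (seen from the robot): a bare spot on the plate's top face, 18 mm in from the plate's front or back edge and 24 mm from its side edge. If the worn pad is under it, a push of 3 to 5 N tips it down about 3 mm (plate tilt about 0.04 rad) and it comes back level when let go; otherwise it is firm
- corner_far_right (a point): the place to press on the far right corner (seen from the robot): a bare spot on the plate's top face, 18 mm in from the plate's front or back edge and 24 mm from its side edge. If the worn pad is under it, a push of 3 to 5 N tips it down about 3 mm (plate tilt about 0.04 rad) and it comes back level when let go; otherwise it is firm
- shim_near_left (a joint): swing of the near left shim tongue (rad): near 0 raised, sloping up 0.75 rad (all four at first); grows as pressed; 0.75 at its stop, flat. Stiff (2 to 5 N at its outer half; a loose corner dips with a knock first), stays where it is left. Its cam heel then bears on that corner's pad, 4 mm lower than the plate's underside; once flat, the plate cannot push it back
- shim_near_right (a joint): swing of the near right shim tongue (rad): near 0 raised, sloping up 0.75 rad (all four at first); grows as pressed; 0.75 at its stop, flat. Stiff (2 to 5 N at its outer half; a loose corner dips with a knock first), stays where it is left. Its cam heel then bears on that corner's pad, 4 mm lower than the plate's underside; once flat, the plate cannot push it back
- shim_far_left (a joint): swing of the far left shim tongue (rad): near 0 raised, sloping up 0.75 rad (all four at first); grows as pressed; 0.75 at its stop, flat. Stiff (2 to 5 N at its outer half; a loose corner dips with a knock first), stays where it is left. Its cam heel then bears on that corner's pad, 4 mm lower than the plate's underside; once flat, the plate cannot push it back
- shim_far_right (a joint): swing of the far right shim tongue (rad): near 0 raised, sloping up 0.75 rad (all four at first); grows as pressed; 0.75 at its stop, flat. Stiff (2 to 5 N at its outer half; a loose corner dips with a knock first), stays where it is left. Its cam heel then bears on that corner's pad, 4 mm lower than the plate's underside; once flat, the plate cannot push it back
- tongue_near_left (a point): the ribbed finger spot on the upper face of the brass shim tongue at the near left corner, 42 mm out from its hinge. The tongue is 24 mm wide, 58 mm long, 3 mm thick; it is hinged 5 mm outside the plate's left edge, centred 18 mm from the corner, and points away from the plate to the left (plate +y), sloping up when raised; flat, its top lies 7 mm above the plate's top
- tongue_near_right (a point): the ribbed finger spot on the upper face of the brass shim tongue at the near right corner, 42 mm out from its hinge. The tongue is 24 mm wide, 58 mm long, 3 mm thick; it is hinged 5 mm outside the plate's right edge, centred 18 mm from the corner, and points away from the plate to the right (plate -y), sloping up when raised; flat, its top lies 7 mm above the plate's top
- tongue_far_left (a point): the ribbed finger spot on the upper face of the brass shim tongue at the far left corner, 42 mm out from its hinge. The tongue is 24 mm wide, 58 mm long, 3 mm thick; it is hinged 5 mm outside the plate's left edge, centred 18 mm from the corner, and points away from the plate to the left (plate +y), sloping up when raised; flat, its top lies 7 mm above the plate's top
- tongue_far_right (a point): the ribbed finger spot on the upper face of the brass shim tongue at the far right corner, 42 mm out from its hinge. The tongue is 24 mm wide, 58 mm long, 3 mm thick; it is hinged 5 mm outside the plate's right edge, centred 18 mm from the corner, and points away from the plate to the right (plate -y), sloping up when raised; flat, its top lies 7 mm above the plate's top
- eraser: bystander: white eraser, 19 x 42 x 12 mm, lying beside the plate's left edge between the two tongues; origin at the centre of its underside
- thread_spool: bystander: wooden spool of red thread, 31 mm across, 40 mm tall, standing beside the plate's right edge between the two tongues; origin at the centre of its underside
- eye_loupe: bystander: black eye loupe, 34 mm across, 30 mm tall, standing behind the plate; origin at the centre of its underside
- pliers_flat: bystander: red-handled flat pliers, 139 x 42 x 11 mm, lying behind the work; origin at the centre of its underside
- polish_bar: bystander: green bar of polish, 28 x 78 x 24 mm, on the left; origin at the centre of its underside

How it is judged:
By the outcome, as a careful person would: the job done as asked, in the order asked, and still so for the second after the job is handed in, while the arm keeps its last pose, push and grip.
It also fails if it takes over 54 s, if anything falls off the work surface, if the arm or the gripper's body presses on something with over 40 N, if the wrist force passes 120 N, or if a joint passes its speed limit or range.

### The arm

A 6-joint arm with a two-finger parallel gripper is mounted at the origin on a cart in front of the work surface, level with it; the furniture and walls round the work are solid. World frame = base frame: x ahead of the robot, y to its left, z up, the work surface at z = 0. Lengths are in m, angles in degrees, forces in N, time in s.
With the tool pointing down it reaches from about 0.35 to 0.875 m from the base axis. Payload 4.2 kg.
Tool frame: the origin (TCP) lies on the centre line of the jaws, within the pads' length; the fingertips stand 25 mm ahead of it and the grasp point (between the pads) lies 6 mm ahead of it (finger_overhang is the distance from the TCP to the fingertips, in m); z points along the fingers, y is the line along which they close (so a half turn about z gives the same grasp; the last joint's range is limited). The gripper opens to 87 mm and grips with 3 to 60 N. Pads are 19 mm wide; open, the fingers measure 117 mm over their backs; the gripper's body (75 mm by 190 mm) begins 51 mm behind the grasp point.
Start: joints at [-62.132, 22.042, 0.453, 0, -68.411, -14.817], TCP at [0.141, -0.609, 0.248] pointing down, gripper open.
Joint ranges: [-179.83, 179.83], [-69.29, 118.12], [-61.27, 80.66], [-181.25, 117.63], [-171.15, -9.14], [-177.46, 177.46]. Speed limits (degrees/s): [159.86, 159.86, 180, 180, 180, 180].

### API

Orientations are given as a 3x3 rotation matrix whose columns are the frame's x, y, z axes.
In Python, from station import sense, capture, finish_job, spot_in, tip_of, finger_overhang gives the robot as it stands. The module is installed in compiled form; this text tells all that it offers.
- The arm moves only by the tool servo_tool, never from a script. Its arguments are lists of equal length, an entry for each row: "slide": the shift along the tool's x, y, z in m, a list of three; "spin": the turn about the tool's z in degrees; "grip": the closure, from 0 (fully open) to 1 (shut). A call has exactly 5 rows; each row is the pose to reach, as a shift and turn from the pose commanded when the call began, along the tool's axes at that moment; what a row does not reach only later rows make up. A row lasts 1/12 s, in which the tool goes at most 41.7 mm and 7.16 degrees, less where a joint would pass 70% of its speed; a pose out of reach is approached as far as the arm can. A call with a gripper value outside its range is refused whole. The fingers move at their own pace and stop on an object; the grip force is fixed at half the most. Time passes only in rows, so rows that repeat a pose let the fingers close, or fill a call up. It gives the time, the measured TCP pose, the force, the opening and the grip force at its end, in the units of the state.
- sense(): the state, without advancing time (a new reading comes with each control period).
- capture(name): name is "scene" or "top" or "wrist"; returns a dict with "pixels" (480x640x3 uint8, blue, green, red), "depth" (480x640 float32, m along the optical axis (not along the pixel's ray), 0 where there is no reading), "fx", "fy", "cx", "cy" (pixels), "R" (3x3) and "t" (3): a world point X has camera coordinates R X + t; the wrist camera has in their place "hand_eye" (4x4, takes a point from camera to tool coordinates, whose origin is the TCP and whose axes are the flange's). Camera axes: x right, y down, z forward; pixel columns grow to the right and rows downward; lengths in m; the calibration is good to about 2 mm. The wrist camera is an equidistant fisheye: a pixel r from the principal point sees the ray r / f radians off the axis. A picture is of the moment at which its call begins: read the wrist's pose just before it.
- finish_job(): hands the job in; it is judged then, once.
Trained networks look in the newest picture that a camera, given by its name, has taken for a name from the list of things; names that differ only in an ending like _2 or _b are one class to them, and where a whole thing is asked for, a point or a joint stands for the part that bears it (a point fixed in the world has none). Each returns a list of dicts, best first, with "conf" (0 to 1); they miss things now and then, are a little off and sometimes report something else, mostly with a low value. They report only what shows in the picture. A call takes as long as a camera call.
- spot_in(thing, camera): "point" ([x, y, z] in m, in world coordinates, good to about 4 mm: the middle of the surface that is visible of it).
- tip_of(thing, camera): "point" ([x, y, z] in m, in world coordinates, good to about 4 mm: a listed point, or the origin of a listed thing).
The state is a dict: "time_s": time; "joints": joint angles; "joint_velocities": joint speeds; "effort": joint torques, N m; "tcp_pos": TCP position; "ee_rot": TCP orientation; "wrist_force": force on the tool from outside, world axes, zero at the start; "moment": the same for the moment, N m; "gripper_width": opening from 0.0 (shut) to 1.0 (fully open); "gripper_force": force on a finger pad.
Only numpy, scipy, OpenCV 4.12 (cv2) and the standard library are available. Lean on these libraries where they do the work, as an engineer would, in place of code of your own. Each camera call takes 0.05 s, during which the arm holds its last target. There are 200 camera calls.

## Working session

There is one attempt and no reset: what is moved stays moved. The work goes in short steps, Python scripts to look and compute and a tool call to move; the robot and the scene stay as the last step left them, time stands still between calls to the robot, and variables do not carry over. Pictures are saved under pics/ and viewed, at most 10 in all, crops included, and the job is handed in when it is done.

Besides the shell and the picture viewer there is one more tool, called after "Request:" as name([rows], argument=value, ...), one row to a line, values as JSON. servo_tool: Moves the arm, as the interface text tells. Its arguments: {"type":"object","properties":{"slide":{"type":"array"},"spin":{"type":"array"},"grip":{"type":"array"}},"required":["slide","spin","grip"]}

```bash
mkdir -p pics; cat > h.py <<'E'
import numpy as np, cv2
from station import *
def P(d,u,v):
    z=d["depth"][int(v),int(u)]; c=np.array([(u-d["cx"])/d["fx"]*z,(v-d["cy"])/d["fy"]*z,z])
    return d["R"].T@(c-d["t"])
E
python3 - <<'E'
from h import *
s=sense(); print(s["time_s"],s["tcp_pos"],s["ee_rot"],finger_overhang,s["wrist_force"])
for cam in("top","scene"):
    d=capture(cam); cv2.imwrite(f"pics/{cam}0.png",d["pixels"])
    for n in ["jig_plate"]+[a+b for a in("corner_","tongue_") for b in("near_left","near_right","far_left","far_right")]:
        print(cam,n,[(np.round(q["point"],4).tolist(),round(q["conf"],2)) for q in tip_of(n,cam)[:2]])
E
```

```text
0.0 [ 0.14104595 -0.60833199  0.24646616] [[-9.74207205e-01 -2.25654576e-01 -5.78283671e-04]
 [-2.25655298e-01  9.74204962e-01  2.09238267e-03]
 [ 9.12110999e-05  2.16890704e-03 -9.99997644e-01]] 0.025 [ 0.1815433   0.03061784 -0.0942635 ]
top jig_plate [([0.5505, 0.0275, 0.0148], 0.67)]
top corner_near_left [([0.4873, 0.0812, 0.0206], 0.85), ([0.5905, 0.1506, 0.0567], 0.73)]
top corner_near_right [([0.5081, -0.0444, 0.0192], 0.74), ([0.4841, 0.1361, 0.0558], 0.19)]
top corner_far_left [([0.5945, 0.0896, 0.017], 0.88)]
top corner_far_right [([0.6067, -0.029, 0.0157], 0.68)]
top tongue_near_left []
top tongue_near_right [([0.5149, -0.1009, 0.0552], 0.94)]
top tongue_far_left [([0.5895, 0.1524, 0.0577], 0.6), ([0.6403, 0.0534, 0.0025], 0.25)]
top tongue_far_right [([0.6134, -0.0883, 0.0534], 0.57), ([0.7978, 0.0203, 0.0004], 0.18)]
scene jig_plate [([0.5505, 0.0184, 0.011], 0.9)]
scene corner_near_left [([0.4936, 0.0815, 0.018], 0.57)]
scene corner_near_right [([0.5083, -0.0416, 0.0186], 0.93)]
scene corner_far_left [([0.593, 0.0906, 0.0218], 0.93)]
scene corner_far_right [([0.61, -0.0295, 0.0191], 0.75)]
scene tongue_near_left []
scene tongue_near_right [([0.5714, -0.0936, 0.0019], 0.75), ([0.515, -0.1011, 0.0548], 0.53)]
scene tongue_far_left [([0.5866, 0.1486, 0.0573], 0.84)]
scene tongue_far_right [([0.6152, -0.0858, 0.0582], 0.68)]
```

View pics/top0.png

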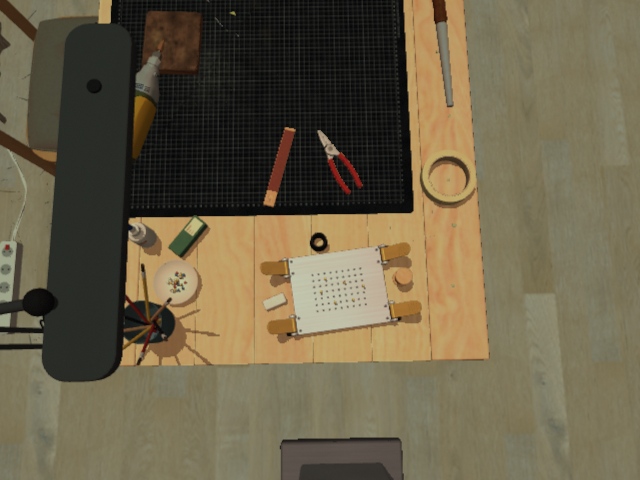

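View pics/scene0.png

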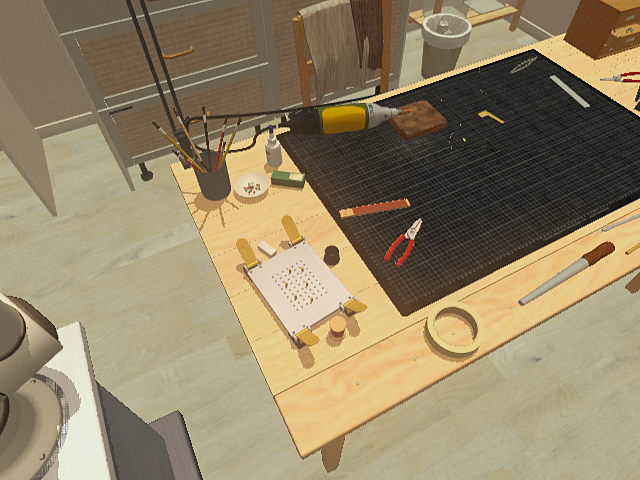

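The top view shows the plate at about u 288–392, v 245–335, turned roughly 7°. The four tongues are raised, the eraser is at (275,301), the spool at (403,276), and the loupe at (319,242). I'll fit the plate pose next.

```bash
python3 - <<'E'
from h import *
names={"near_left":(-52,61),"near_right":(-52,-61),"far_left":(52,61),"far_right":(52,-61)}
A=[];B=[]
for cam in("top","scene"):
    d=capture(cam)
    for n,p in names.items():
        for q in tip_of("corner_"+n,cam)[:1]: A.append(p);B.append(q["point"][:2])
    for n in("eraser","thread_spool"): print(n,[np.round(q["point"],3).tolist() for q in tip_of(n,cam)[:1]])
    if cam=="top":
        v,u=np.mgrid[225:350,270:420]; X=np.array([P(d,a,b) for a,b in zip(u.ravel(),v.ravel())])
        m=(abs(X[:,2]-.020)<.004)
        hsv=cv2.cvtColor(d["pixels"],cv2.COLOR_BGR2HSV)[v.ravel(),u.ravel()]
        m&=hsv[:,1]<70
        M=m.reshape(v.shape).astype(np.uint8); n,l,st,_=cv2.connectedComponentsWithStats(M); k=1+st[1:,4].argmax()
        r=cv2.minAreaRect(X[(l==k).ravel()][:,:2].astype(np.float32)*1000); print("rect",r, np.median(X[(l==k).ravel()][:,2]))
A=np.array(A)/1000.;B=np.array(B)
a=A-A.mean(0);b=B-B.mean(0)
th=np.arctan2((a[:,0]*b[:,1]-a[:,1]*b[:,0]).sum(),(a*b).sum())
R=np.array([[np.cos(th),-np.sin(th)],[np.sin(th),np.cos(th)]]);c=B.mean(0)-R@A.mean(0)
print("yaw",np.degrees(th),"c",c); print("res",np.round((B-(A@R.T+c))*1000,1).tolist())
s=sense();E=s["ee_rot"]
print("tool y yaw",np.degrees(np.arctan2(-E[0,1],E[1,1])))
for n,p in names.items():
    for nm,q in(("corner",p),("tongue",(p[0],np.sign(p[1])*126))):
        w=R@(np.array(q)/1000)+c; print(nm,n,np.round(w,4))
E
```

```text
eraser [[0.535, 0.145, -0.0]]
thread_spool [[0.57, -0.093, 0.003]]
rect ((548.4844360351562, 24.1031494140625), (139.447265625, 174.0698699951172), 7.0963335037231445) 0.019421204949727405
eraser [[0.53, 0.142, -0.001]]
thread_spool [[0.803, 0.022, 0.005]]
yaw 7.129642255324035 c [0.55083333 0.02336667]
res [[-1.5, 1.1], [-1.5, -2.0], [1.3, -0.8], [0.5, 0.4], [1.6, 1.4], [-0.5, -0.0]]
tool y yaw 13.055343248619462
corner near_left [0.4917 0.0774]
tongue near_left [0.4836 0.1419]
corner near_right [ 0.5068 -0.0436]
tongue near_right [ 0.5149 -0.1081]
corner far_left [0.5949 0.0903]
tongue far_left [0.5868 0.1548]
corner far_right [ 0.61   -0.0307]
tongue far_right [ 0.6181 -0.0952]
```

Request:
servo_tool([
  [-0.029,0.028,0],
  [-0.058,0.056,0],
  [-0.087,0.084,0],
  [-0.116,0.112,0],
  [-0.145,0.14,0],
], spin=[6,6,6,6,6], grip=[1,1,1,1,1])

```text
time_s: 2.12
tcp_pos: [0.2513, -0.4382, 0.2477]
ee_rot: [[-0.993, -0.122, 0.0], [-0.122, 0.993, -0.0], [-0.0, -0.0, -1.0]]
wrist_force: [1.2, -1.0, 0.8]
gripper_width: 0.708
gripper_force: 0.0
```

Request:
servo_tool([
  [-0.026,0.031,0],
  [-0.052,0.062,0],
  [-0.078,0.093,0],
  [-0.104,0.124,0],
  [-0.13,0.155,0],
], spin=[0,0,0,0,0], grip=[1,1,1,1,1])

```text
time_s: 2.53
tcp_pos: [0.3615, -0.2682, 0.248]
ee_rot: [[-0.992, -0.123, 0.001], [-0.123, 0.992, -0.0], [-0.001, -0.001, -1.0]]
wrist_force: [1.3, 0.5, 0.1]
gripper_width: 0.325
gripper_force: 0.0
```

Request:
servo_tool([
  [-0.026,0.031,0.005],
  [-0.052,0.062,0.01],
  [-0.078,0.093,0.015],
  [-0.104,0.124,0.02],
  [-0.13,0.155,0.025],
], spin=[0,0,0,0,0], grip=[1,1,1,1,1])

```text
time_s: 2.95
tcp_pos: [0.4715, -0.0981, 0.2228]
ee_rot: [[-0.992, -0.123, 0.001], [-0.123, 0.992, 0.0], [-0.001, -0.0, -1.0]]
wrist_force: [0.9, -0.0, 0.1]
gripper_width: 0.022
gripper_force: 0.0
```

Request:
servo_tool([
  [-0.02,0.026,0.01],
  [-0.041,0.052,0.03],
  [-0.041,0.052,0.07],
  [-0.041,0.052,0.11],
  [-0.041,0.052,0.13],
], spin=[0,0,0,0,0], grip=[1,1,1,1,1])

```text
time_s: 3.37
tcp_pos: [0.5028, -0.043, 0.0886]
ee_rot: [[-0.992, -0.123, -0.006], [-0.123, 0.992, -0.0], [0.006, 0.0, -1.0]]
wrist_force: [-0.7, -0.7, -0.9]
gripper_width: 0.005
gripper_force: 0.0
```

Request:
servo_tool([
  [0,0,0.012],
  [0,0,0.025],
  [0,0,0.035],
  [0,0,0.035],
  [0,0,0.035],
], spin=[0,0,0,0,0], grip=[1,1,1,1,1])

```text
time_s: 3.78
tcp_pos: [0.5052, -0.0436, 0.0575]
ee_rot: [[-0.992, -0.123, -0.0], [-0.123, 0.992, -0.0], [0.0, -0.0, -1.0]]
wrist_force: [0.5, -0.5, 0.9]
gripper_width: 0.005
gripper_force: 0.0
```

```bash
python3 - <<'E'
from h import *
s=sense();print(s["tcp_pos"],s["wrist_force"])
d=capture("wrist");e=capture("top")
c=cv2.resize(e["pixels"][220:360,240:440],(800,560),interpolation=cv2.INTER_CUBIC)
cv2.imwrite("pics/w1.png",d["pixels"]);cv2.imwrite("pics/t1.png",c)
E
```

```text
[ 0.50515539 -0.0435523   0.05748947] [ 0.54132832 -0.52742488  0.9033225 ]
```

View pics/w1.png

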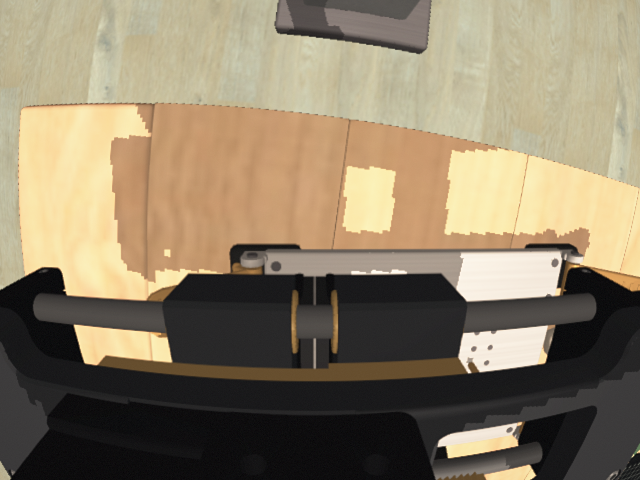

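The wrist view shows the closed fingers above the near right corner (plate corner at about (265,262)), clear of the hinge on the left. I'll press down gently.

Request:
servo_tool([
  [0,0,0.003],
  [0,0,0.006],
  [0,0,0.009],
  [0,0,0.01],
  [0,0,0.01],
], spin=[0,0,0,0,0], grip=[1,1,1,1,1])

```text
time_s: 4.3
tcp_pos: [0.5048, -0.0435, 0.0473]
ee_rot: [[-0.992, -0.123, -0.001], [-0.123, 0.992, -0.0], [0.001, -0.0, -1.0]]
wrist_force: [0.0, -0.0, -1.0]
gripper_width: 0.003
gripper_force: 0.0
```

Request:
servo_tool([
  [0,0,0.0005],
  [0,0,0.001],
  [0,0,0.0015],
  [0,0,0.002],
  [0,0,0.002],
], spin=[0,0,0,0,0], grip=[1,1,1,1,1])

```text
time_s: 4.72
tcp_pos: [0.5051, -0.0435, 0.0455]
ee_rot: [[-0.992, -0.123, 0.0], [-0.123, 0.992, 0.0], [-0.0, 0.0, -1.0]]
wrist_force: [-0.5, 0.3, -0.9]
gripper_width: -0.0
gripper_force: 0.0
```

Request:
servo_tool([
  [0,0,0.0005],
  [0,0,0.001],
  [0,0,0.001],
  [0,0,0.001],
  [0,0,0.001],
], spin=[0,0,0,0,0], grip=[1,1,1,1,1])

```text
time_s: 5.13
tcp_pos: [0.5051, -0.0435, 0.0454]
ee_rot: [[-0.992, -0.123, 0.0], [-0.123, 0.992, -0.0], [-0.0, -0.0, -1.0]]
wrist_force: [-2.9, 0.7, 6.8]
gripper_width: 0.009
gripper_force: 3.3
```

Request:
servo_tool([
  [0,0,0.0005],
  [0,0,0.0005],
  [0,0,0.0005],
  [0,0,0.0005],
  [0,0,0.0005],
], spin=[0,0,0,0,0], grip=[1,1,1,1,1])

```text
time_s: 5.55
tcp_pos: [0.5052, -0.0435, 0.0454]
ee_rot: [[-0.992, -0.123, 0.0], [-0.123, 0.992, -0.0], [-0.0, -0.0, -1.0]]
wrist_force: [-3.7, 1.7, 9.8]
gripper_width: 0.004
gripper_force: 5.1
```

Near right is firm (10 N, no travel). Next is far right.

Request:
servo_tool([
  [0,0,-0.015],
  [-0.03,0,-0.018],
  [-0.065,0,-0.018],
  [-0.1,0,-0.018],
  [-0.104,0,-0.012],
], spin=[0,0,0,0,0], grip=[1,1,1,1,1])

```text
time_s: 5.97
tcp_pos: [0.6154, -0.0298, 0.0577]
ee_rot: [[-0.992, -0.125, 0.01], [-0.125, 0.992, 0.0], [-0.01, -0.001, -1.0]]
wrist_force: [1.4, -0.6, -0.1]
gripper_width: 0.008
gripper_force: 0.0
```

Request:
servo_tool([
  [0,0,0.003],
  [0,0,0.006],
  [0,0,0.008],
  [0,0,0.009],
  [0,0,0.009],
], spin=[0,0,0,0,0], grip=[1,1,1,1,1])

```text
time_s: 6.38
tcp_pos: [0.6073, -0.0309, 0.047]
ee_rot: [[-0.992, -0.123, -0.001], [-0.123, 0.992, -0.0], [0.001, -0.0, -1.0]]
wrist_force: [-1.2, 1.2, 0.1]
gripper_width: 0.005
gripper_force: 0.0
```

Request:
servo_tool([
  [0,0,0.0005],
  [0,0,0.001],
  [0,0,0.0015],
  [0,0,0.002],
  [0,0,0.002],
], spin=[0,0,0,0,0], grip=[1,1,1,1,1])

```text
time_s: 6.8
tcp_pos: [0.6083, -0.0307, 0.0455]
ee_rot: [[-0.992, -0.123, 0.0], [-0.123, 0.992, -0.0], [-0.0, -0.0, -1.0]]
wrist_force: [-1.5, -0.2, 2.9]
gripper_width: 0.007
gripper_force: 1.3
```

Request:
servo_tool([
  [0,0,0.0005],
  [0,0,0.001],
  [0,0,0.001],
  [0,0,0.001],
  [0,0,0.001],
], spin=[0,0,0,0,0], grip=[1,1,1,1,1])

```text
time_s: 7.22
tcp_pos: [0.6083, -0.0307, 0.0454]
ee_rot: [[-0.992, -0.123, 0.0], [-0.123, 0.992, -0.0], [-0.0, -0.0, -1.0]]
wrist_force: [-2.9, 1.2, 7.8]
gripper_width: 0.004
gripper_force: 4.0
```

Far right is firm too. Next is far left.

Request:
servo_tool([
  [0,0,-0.025],
  [0,0.03,-0.025],
  [0,0.065,-0.025],
  [0,0.1,-0.025],
  [0,0.122,-0.02],
], spin=[0,0,0,0,0], grip=[1,1,1,1,1])

```text
time_s: 7.63
tcp_pos: [0.5938, 0.093, 0.0651]
ee_rot: [[-0.992, -0.124, 0.003], [-0.124, 0.992, 0.001], [-0.003, 0.001, -1.0]]
wrist_force: [0.5, -0.2, 0.3]
gripper_width: 0.005
gripper_force: 0.0
```

Request:
servo_tool([
  [0,0,0.004],
  [0,0,0.01],
  [0,0,0.014],
  [0,0,0.017],
  [0,0,0.017],
], spin=[0,0,0,0,0], grip=[1,1,1,1,1])

```text
time_s: 8.05
tcp_pos: [0.5928, 0.089, 0.0459]
ee_rot: [[-0.993, -0.121, -0.002], [-0.121, 0.993, -0.001], [0.002, -0.0, -1.0]]
wrist_force: [-0.1, 0.5, -0.3]
gripper_width: 0.006
gripper_force: 0.0
```

Request:
servo_tool([
  [0,0,0.0005],
  [0,0,0.001],
  [0,0,0.0015],
  [0,0,0.002],
  [0,0,0.002],
], spin=[0,0,0,0,0], grip=[1,1,1,1,1])

```text
time_s: 8.47
tcp_pos: [0.5936, 0.0901, 0.0454]
ee_rot: [[-0.992, -0.123, 0.001], [-0.123, 0.992, -0.0], [-0.0, -0.0, -1.0]]
wrist_force: [-0.1, -0.9, 0.9]
gripper_width: 0.005
gripper_force: 0.6
```

Request:
servo_tool([
  [0,0,0.0005],
  [0,0,0.001],
  [0,0,0.001],
  [0,0,0.001],
  [0,0,0.001],
], spin=[0,0,0,0,0], grip=[1,1,1,1,1])

```text
time_s: 8.88
tcp_pos: [0.5936, 0.0903, 0.0444]
ee_rot: [[-0.992, -0.123, 0.001], [-0.123, 0.992, -0.0], [-0.001, -0.0, -1.0]]
wrist_force: [-0.1, -1.9, 3.3]
gripper_width: 0.007
gripper_force: 1.5
```

Request:
servo_tool([
  [0,0,0.0005],
  [0,0,0.001],
  [0,0,0.0015],
  [0,0,0.002],
  [0,0,0.002],
], spin=[0,0,0,0,0], grip=[1,1,1,1,1])

```text
time_s: 9.3
tcp_pos: [0.5937, 0.0904, 0.0427]
ee_rot: [[-0.992, -0.123, 0.001], [-0.123, 0.992, -0.0], [-0.001, -0.0, -1.0]]
wrist_force: [0.5, -1.7, 5.8]
gripper_width: 0.004
gripper_force: 3.0
```

Request:
servo_tool([
  [0,0,0.0005],
  [0,0,0.001],
  [0,0,0.001],
  [0,0,0.001],
  [0,0,0.001],
], spin=[0,0,0,0,0], grip=[1,1,1,1,1])

```text
time_s: 9.72
tcp_pos: [0.5937, 0.0904, 0.0426]
ee_rot: [[-0.992, -0.124, 0.001], [-0.124, 0.992, -0.0], [-0.001, -0.0, -1.0]]
wrist_force: [-1.0, -2.3, 10.4]
gripper_width: 0.007
gripper_force: 5.2
```

Far left gives (2.8 mm, then stops), so that is the worn corner. I'll let it rise, then move over its tongue.

Request:
servo_tool([
  [0,0,-0.002],
  [0,0,-0.004],
  [0,0,-0.015],
  [0,0,-0.045],
  [0,0,-0.07],
], spin=[0,0,0,0,0], grip=[1,1,1,1,1])

```text
time_s: 10.13
tcp_pos: [0.5924, 0.0905, 0.1111]
ee_rot: [[-0.992, -0.123, -0.003], [-0.123, 0.992, -0.001], [0.003, -0.0, -1.0]]
wrist_force: [0.6, 0.8, 0.8]
gripper_width: 0.006
gripper_force: 0.0
```

Request:
servo_tool([
  [0,0.02,0],
  [0,0.05,0],
  [0,0.066,0],
  [0,0.066,0],
  [0,0.066,0],
], spin=[0,0,0,0,0], grip=[1,1,1,1,1])

```text
time_s: 10.55
tcp_pos: [0.5846, 0.1567, 0.1108]
ee_rot: [[-0.992, -0.124, -0.001], [-0.124, 0.992, 0.0], [0.001, 0.0, -1.0]]
wrist_force: [-0.3, -0.2, 0.8]
gripper_width: 0.004
gripper_force: 0.0
```

```bash
python3 - <<'E'
from h import *
s=sense();print(s["time_s"],s["tcp_pos"],s["wrist_force"])
d=capture("scene")
cv2.imwrite("pics/s2.png",cv2.resize(d["pixels"][200:360,200:400],(800,600),interpolation=cv2.INTER_CUBIC))
print(tip_of("tongue_far_left","scene"),tip_of("corner_near_right","scene")[:1])
E
```

```text
10.55 [0.58455179 0.15674748 0.11081801] [-0.31596348 -0.2416779   0.78805502]
[{'point': [0.5849, 0.1465, 0.0575], 'conf': 0.54}, {'point': [0.4921, 0.0787, 0.021], 'conf': 0.23}] [{'point': [0.5097, -0.046, 0.0197], 'conf': 0.81}]
```

View pics/s2.png

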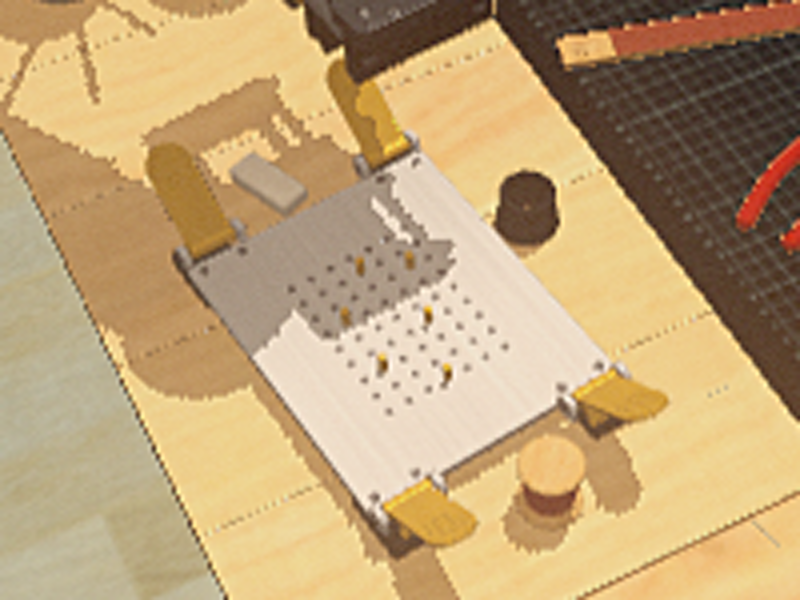

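The scene crop shows the gripper over the far left tongue (370,110). All four tongues are still raised, and the eraser (270,183), loupe (528,208) and spool (550,475) are untouched. I'll press the tongue down.

Request:
servo_tool([
  [0,0,0.005],
  [0,0,0.01],
  [0,0,0.014],
  [0,0,0.018],
  [0,0,0.021],
], spin=[0,0,0,0,0], grip=[1,1,1,1,1])

```text
time_s: 11.12
tcp_pos: [0.5852, 0.1556, 0.0893]
ee_rot: [[-0.992, -0.122, -0.0], [-0.122, 0.992, -0.0], [0.0, -0.0, -1.0]]
wrist_force: [-0.4, 0.7, 1.8]
gripper_width: 0.008
gripper_force: 1.0
```

Request:
servo_tool([
  [0,0,0.002],
  [0,0,0.004],
  [0,0,0.006],
  [0,0,0.008],
  [0,0,0.01],
], spin=[0,0,0,0,0], grip=[1,1,1,1,1])

```text
time_s: 11.53
tcp_pos: [0.5865, 0.1574, 0.0815]
ee_rot: [[-0.992, -0.124, 0.004], [-0.124, 0.992, 0.002], [-0.004, 0.002, -1.0]]
wrist_force: [-0.3, 2.3, 3.7]
gripper_width: 0.002
gripper_force: 3.4
```

Request:
servo_tool([
  [0,0,0.002],
  [0,0,0.004],
  [0,0,0.006],
  [0,0,0.008],
  [0,0,0.01],
], spin=[0,0,0,0,0], grip=[1,1,1,1,1])

```text
time_s: 11.95
tcp_pos: [0.5879, 0.1608, 0.0739]
ee_rot: [[-0.992, -0.125, 0.009], [-0.125, 0.992, 0.008], [-0.01, 0.007, -1.0]]
wrist_force: [-5.1, 13.8, 13.9]
gripper_width: 0.005
gripper_force: 10.2
```

Sideways force is building up: the tongue tip is dragging outward under the fingers. I'll back off and move inward so that the edge bears on the mid-tongue instead of the tip.

Request:
servo_tool([
  [0,0.002,0],
  [0,0.002,-0.004],
  [0,0,-0.01],
  [0,0,-0.015],
  [0,0,-0.015],
], spin=[0,0,0,0,0], grip=[1,1,1,1,1])

```text
time_s: 12.37
tcp_pos: [0.5853, 0.1552, 0.0858]
ee_rot: [[-0.993, -0.122, 0.0], [-0.122, 0.993, -0.0], [-0.0, -0.0, -1.0]]
wrist_force: [0.4, -0.3, 0.1]
gripper_width: 0.007
gripper_force: 0.0
```

```bash
python3 - <<'E'
from h import *
s=sense();print(s["time_s"],s["tcp_pos"],s["wrist_force"])
for cam in ("top","scene"):
  d=capture(cam)
  for n in ("tongue_far_left","corner_near_right","corner_near_left","corner_far_right"): print(cam,n,[(np.round(q["point"],4),round(q["conf"],2)) for q in tip_of(n,cam)[:1]])
cv2.imwrite("pics/s3.png",cv2.resize(d["pixels"][200:360,200:400],(800,600),interpolation=cv2.INTER_CUBIC))
E
```

```text
12.3667 [0.58533905 0.15519686 0.08581415] [ 0.40861118 -0.32145804  0.08498451]
top tongue_far_left []
top corner_near_right [(array([ 0.5086, -0.0472,  0.0213]), 0.89)]
top corner_near_left [(array([0.4897, 0.0804, 0.0203]), 0.69)]
top corner_far_right [(array([ 0.6069, -0.0324,  0.0196]), 0.93)]
scene tongue_far_left [(array([0.5881, 0.1557, 0.0424]), 0.75)]
scene corner_near_right [(array([ 0.5105, -0.0438,  0.0207]), 0.62)]
scene corner_near_left [(array([0.4919, 0.0801, 0.0203]), 0.63)]
scene corner_far_right [(array([ 0.6071, -0.0325,  0.0179]), 0.87)]
```

View pics/s3.png

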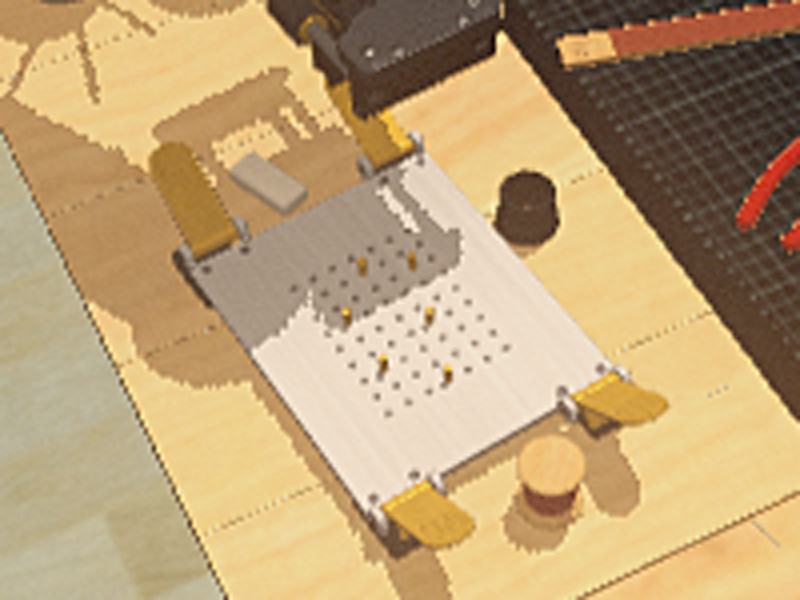

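The tongue is about halfway down (spot z ≈ 0.042, at about (365,110)). The plate and bystanders haven't moved. I'll continue from further in, following the tongue's outward motion.

Request:
servo_tool([
  [0,-0.004,0.005],
  [0,-0.004,0.009],
  [0,-0.004,0.012],
  [0,-0.004,0.014],
  [0,-0.004,0.014],
], spin=[0,0,0,0,0], grip=[1,1,1,1,1])

```text
time_s: 13.28
tcp_pos: [0.5855, 0.1517, 0.0705]
ee_rot: [[-0.992, -0.123, -0.001], [-0.123, 0.992, -0.001], [0.001, -0.001, -1.0]]
wrist_force: [-0.2, -1.6, 0.8]
gripper_width: 0.006
gripper_force: 0.6
```

Request:
servo_tool([
  [0,0,0.001],
  [0,0.0005,0.002],
  [0,0.001,0.003],
  [0,0.001,0.004],
  [0,0.0015,0.005],
], spin=[0,0,0,0,0], grip=[1,1,1,1,1])

```text
time_s: 13.7
tcp_pos: [0.5855, 0.1534, 0.0662]
ee_rot: [[-0.992, -0.123, 0.0], [-0.123, 0.992, 0.0], [-0.0, 0.0, -1.0]]
wrist_force: [-0.8, -1.2, 3.2]
gripper_width: 0.007
gripper_force: 1.2
```

Forces are modest now; continuing.

Request:
servo_tool([
  [0,0.0003,0.001],
  [0,0.0006,0.002],
  [0,0.001,0.003],
  [0,0.001,0.004],
  [0,0.001,0.005],
], spin=[0,0,0,0,0], grip=[1,1,1,1,1])

```text
time_s: 14.12
tcp_pos: [0.5855, 0.1548, 0.0611]
ee_rot: [[-0.992, -0.123, 0.0], [-0.123, 0.992, 0.001], [-0.001, 0.001, -1.0]]
wrist_force: [-1.8, 0.5, 3.0]
gripper_width: 0.004
gripper_force: 1.4
```

Request:
servo_tool([
  [0,0.0002,0.001],
  [0,0.0004,0.002],
  [0,0.0006,0.003],
  [0,0.0006,0.004],
  [0,0.0006,0.004],
], spin=[0,0,0,0,0], grip=[1,1,1,1,1])

```text
time_s: 14.53
tcp_pos: [0.5856, 0.1553, 0.0569]
ee_rot: [[-0.992, -0.123, 0.001], [-0.123, 0.992, 0.0], [-0.001, 0.0, -1.0]]
wrist_force: [-0.6, 1.2, 2.6]
gripper_width: 0.006
gripper_force: 1.0
```

Request:
servo_tool([
  [0,0.0,0.001],
  [0,0.0,0.002],
  [0,0.0,0.003],
  [0,0.0,0.004],
  [0,0.0,0.004],
], spin=[0,0,0,0,0], grip=[1,1,1,1,1])

```text
time_s: 14.95
tcp_pos: [0.5856, 0.1552, 0.053]
ee_rot: [[-0.992, -0.123, 0.001], [-0.123, 0.992, 0.0], [-0.001, 0.0, -1.0]]
wrist_force: [0.2, 2.0, 1.8]
gripper_width: -0.002
gripper_force: 1.1
```

Request:
servo_tool([
  [0,0,0.0005],
  [0,0,0.001],
  [0,0,0.001],
  [0,0,0.001],
  [0,0,0.001],
], spin=[0,0,0,0,0], grip=[1,1,1,1,1])

```text
time_s: 15.37
tcp_pos: [0.5856, 0.155, 0.0522]
ee_rot: [[-0.992, -0.123, 0.001], [-0.123, 0.992, 0.0], [-0.001, 0.0, -1.0]]
wrist_force: [-0.0, 3.1, 2.4]
gripper_width: 0.005
gripper_force: 1.5
```

Request:
servo_tool([
  [0,0,0.0005],
  [0,0,0.001],
  [0,0,0.001],
  [0,0,0.001],
  [0,0,0.001],
], spin=[0,0,0,0,0], grip=[1,1,1,1,1])

```text
time_s: 15.78
tcp_pos: [0.5856, 0.155, 0.0519]
ee_rot: [[-0.992, -0.123, 0.001], [-0.123, 0.992, 0.0], [-0.001, 0.0, -1.0]]
wrist_force: [-2.1, 2.4, 7.1]
gripper_width: 0.009
gripper_force: 3.4
```

Request:
servo_tool([
  [0,0,0.0005],
  [0,0,0.0005],
  [0,0,0.0005],
  [0,0,0.0005],
  [0,0,0.0005],
], spin=[0,0,0,0,0], grip=[1,1,1,1,1])

```text
time_s: 16.2
tcp_pos: [0.5857, 0.1551, 0.0518]
ee_rot: [[-0.992, -0.123, 0.001], [-0.123, 0.992, 0.0], [-0.001, -0.0, -1.0]]
wrist_force: [-2.1, 2.3, 8.9]
gripper_width: 0.005
gripper_force: 4.4
```

The tongue is at its stop: force rises with no further travel, fingertip at 26.6 mm. I'll lift, check, and go back to the corner.

Request:
servo_tool([
  [0,0,-0.004],
  [0,0,-0.03],
  [0,-0.03,-0.035],
  [0,-0.06,-0.035],
  [0,-0.065,-0.035],
], spin=[0,0,0,0,0], grip=[1,1,1,1,1])

```text
time_s: 16.62
tcp_pos: [0.5921, 0.0867, 0.0851]
ee_rot: [[-0.993, -0.119, -0.003], [-0.119, 0.993, -0.001], [0.003, -0.001, -1.0]]
wrist_force: [-0.0, -0.2, -0.9]
gripper_width: 0.008
gripper_force: 0.0
```

Request:
servo_tool([
  [0,0,0.01],
  [0,0,0.02],
  [0,0,0.03],
  [0,0,0.035],
  [0,0,0.035],
], spin=[0,0,0,0,0], grip=[1,1,1,1,1])

```text
time_s: 17.03
tcp_pos: [0.5918, 0.0907, 0.0479]
ee_rot: [[-0.992, -0.124, -0.005], [-0.124, 0.992, -0.002], [0.005, -0.001, -1.0]]
wrist_force: [0.4, -0.5, -0.6]
gripper_width: 0.007
gripper_force: 0.0
```

```bash
python3 - <<'E'
from h import *
s=sense();print(s["time_s"],s["tcp_pos"],s["wrist_force"])
for cam in ("top","scene"):
  d=capture(cam)
  for n in ("tongue_far_left","tongue_near_right","tongue_far_right","tongue_near_left","corner_near_right","corner_near_left","corner_far_right"): print(cam,n,[(np.round(q["point"],4),round(q["conf"],2)) for q in tip_of(n,cam)[:1]])
cv2.imwrite("pics/s4.png",cv2.resize(d["pixels"][200:360,200:400],(800,600),interpolation=cv2.INTER_CUBIC))
E
```

```text
17.0333 [0.59178861 0.09074222 0.04788262] [ 0.3523947  -0.51602532 -0.5860814 ]
top tongue_far_left []
top tongue_near_right [(array([ 0.5102, -0.1057,  0.0517]), 0.95)]
top tongue_far_right [(array([ 0.6149, -0.092 ,  0.0522]), 0.85)]
top tongue_near_left [(array([0.4887, 0.1323, 0.0528]), 0.9)]
top corner_near_right [(array([ 0.5059, -0.0461,  0.0175]), 0.78)]
top corner_near_left [(array([0.49  , 0.0771, 0.0214]), 0.67)]
top corner_far_right [(array([ 0.6088, -0.0347,  0.0182]), 0.6)]
scene tongue_far_left [(array([0.4849, 0.1349, 0.0586]), 0.29)]
scene tongue_near_right [(array([ 0.5128, -0.105 ,  0.0566]), 0.77)]
scene tongue_far_right [(array([ 0.5655, -0.0918,  0.001 ]), 0.74)]
scene tongue_near_left [(array([0.489 , 0.1316, 0.0578]), 0.92)]
scene corner_near_right [(array([ 0.5101, -0.0433,  0.0195]), 0.91)]
scene corner_near_left [(array([0.4906, 0.0783, 0.0195]), 0.8)]
scene corner_far_right [(array([ 0.6044, -0.0315,  0.0179]), 0.85)]
```

View pics/s4.png

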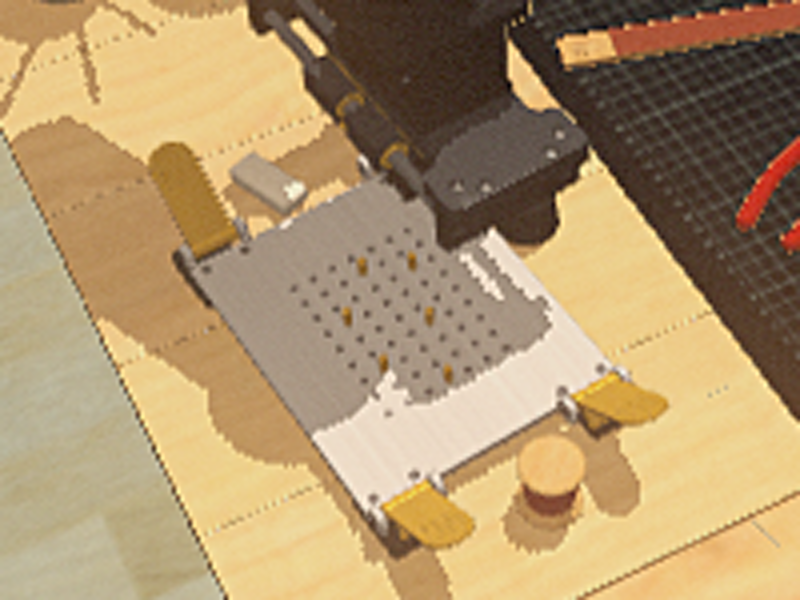

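The other three tongues are still raised (190,195), (430,510), (620,400). Eraser, spool and plate are unmoved; the far-left tongue is hidden by the gripper. Now I'll press the corner again.

Request:
servo_tool([
  [0,0,0.0005],
  [0,0,0.001],
  [0,0,0.0015],
  [0,0,0.002],
  [0,0,0.002],
], spin=[0,0,0,0,0], grip=[1,1,1,1,1])

```text
time_s: 18.25
tcp_pos: [0.5932, 0.0904, 0.0484]
ee_rot: [[-0.992, -0.123, -0.0], [-0.123, 0.992, -0.0], [0.0, -0.0, -1.0]]
wrist_force: [-0.7, 0.6, -0.9]
gripper_width: 0.005
gripper_force: 0.0
```

Request:
servo_tool([
  [0,0,0.0005],
  [0,0,0.001],
  [0,0,0.0015],
  [0,0,0.0015],
  [0,0,0.0015],
], spin=[0,0,0,0,0], grip=[1,1,1,1,1])

```text
time_s: 18.67
tcp_pos: [0.5933, 0.0905, 0.047]
ee_rot: [[-0.992, -0.123, -0.0], [-0.123, 0.992, -0.0], [0.0, -0.0, -1.0]]
wrist_force: [1.1, 0.2, -0.3]
gripper_width: 0.006
gripper_force: 0.0
```

Request:
servo_tool([
  [0,0,0.0005],
  [0,0,0.001],
  [0,0,0.0015],
  [0,0,0.002],
  [0,0,0.002],
], spin=[0,0,0,0,0], grip=[1,1,1,1,1])

```text
time_s: 19.08
tcp_pos: [0.5933, 0.0905, 0.0454]
ee_rot: [[-0.992, -0.123, 0.0], [-0.123, 0.992, -0.0], [-0.0, -0.0, -1.0]]
wrist_force: [-1.4, -0.1, 2.9]
gripper_width: 0.005
gripper_force: 1.4
```

Request:
servo_tool([
  [0,0,0.0005],
  [0,0,0.001],
  [0,0,0.001],
  [0,0,0.001],
  [0,0,0.001],
], spin=[0,0,0,0,0], grip=[1,1,1,1,1])

```text
time_s: 19.5
tcp_pos: [0.5933, 0.0905, 0.0453]
ee_rot: [[-0.992, -0.123, 0.0], [-0.123, 0.992, -0.0], [-0.0, -0.0, -1.0]]
wrist_force: [-3.1, 1.1, 7.9]
gripper_width: 0.003
gripper_force: 4.0
```

The corner is solid: 8 N at z = 0.0453, where it had dipped 2.8 mm before. I'll hold a moment and hand in.

Request:
servo_tool([
  [0,0,0.0003],
  [0,0,0.0003],
  [0,0,0.0003],
  [0,0,0.0003],
  [0,0,0.0003],
], spin=[0,0,0,0,0], grip=[1,1,1,1,1])

```text
time_s: 19.92
tcp_pos: [0.5933, 0.0905, 0.0453]
ee_rot: [[-0.992, -0.123, 0.0], [-0.123, 0.992, -0.0], [-0.0, -0.0, -1.0]]
wrist_force: [-3.4, -0.3, 9.7]
gripper_width: 0.003
gripper_force: 4.7
```

```bash
python3 - <<'E'
from h import *
s=sense();print(s["time_s"],s["tcp_pos"],s["wrist_force"])
print(finish_job())
E
```

```text
19.9167 [0.59333426 0.09047668 0.0452756 ] [-3.41185338 -0.26719497  9.73941239]
the job is handed in; nothing more can be done
None
```

The far left corner was the loose one: I pressed its shim to its stop, and the corner now holds firm under about 10 N; the job is handed in at 19.9 s, still pressing there.

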